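Start the nib-grinding wheel

ROBOT

A 6-joint arm with a two-finger parallel gripper is mounted at the origin on the work surface. World frame = base frame: x ahead of the robot, y to its left, z up, the work surface at z = 0. Lengths are in mm, angles in rad, forces in N, time in s.
With the tool pointing down it reaches from about 350 to 975 mm from the base axis. Payload 7.1 kg.
Tool frame: the origin (TCP) lies between the finger pads; the fingertips stand 19 mm ahead of it and the grasp point (between the pads) is the TCP (ctrl.tcp_to_tips is the distance from the TCP to the fingertips, in mm); z points along the fingers, y is the line along which they close (so a half turn about z gives the same grasp; the last joint's range is limited). The gripper opens to 88 mm and grips with 3 to 60 N. Pads are 20 mm wide; open, the fingers measure 115 mm over their backs; the gripper's body (75 mm by 178 mm) begins 61 mm behind the grasp point.
Start: joints at [-1.19, 0.423, 1.63, -0, 1.089, -0.019], TCP at [243.287, -575.688, 241.675] pointing down, gripper open.
Joint ranges: [-3, 3], [-0.9, 2.11], [0.09, 2.58], [-1.31, 4.45], [0.11, 2.69], [-2.54, 2.54]. Speed limits (rad/s): [2.39, 2.39, 3.01, 3.14, 3.14, 3.14].

INTERFACE

Orientations are given as a rotation vector (axis times angle).
In Python, from workcell import status, optics, ctrl gives the robot as it stands. The module is installed in compiled form; this text tells all that it offers.
- The arm moves only by the shell command python3 -m inch 'ROWS'. ROWS is JSON, a list that holds one entry, the list of rows, each a list of 7 numbers: the shift along the tool's x, y, z in mm, then the turn, a rotation vector about the tool's x, y, z in rad, then the opening in per cent of the stroke, from 0 (shut) to 100 (fully open). A call has 1 to 20 rows; each row is the pose to reach, as a shift and turn from the pose commanded when the call began, along the tool's axes at that moment; what a row does not reach only later rows make up. A row lasts 1/10 s, in which the tool goes at most 50 mm and 8.59 degrees, less where a joint would pass 70% of its speed; a pose out of reach is approached as far as the arm can. A call with a gripper value outside its range is refused whole. The fingers move at their own pace and stop on an object; the grip force is fixed at half the most. Time passes only in rows, so rows that repeat a pose let the fingers close. It gives the time, the measured TCP pose, the force, the opening and the grip force at its end, in the units of the state.
- status.get_obs(): the state, without advancing time (a new reading comes with each control period).
- optics.get_image(name): name is "side" or "top"; returns a dict with "frame" (400x640x3 uint8, red, green, blue), "fx", "fy", "cx", "cy" (pixels), "rvec" (rotation vector, rad) and "tvec" (3), from world to camera coordinates, as OpenCV has them. Camera axes: x right, y down, z forward; pixel columns grow to the right and rows downward; lengths in mm; the calibration is good to about 2 mm. A picture is of the moment at which its call begins. There is no depth.
- ctrl.close_job(): hands the job in; it is judged then, once.
The state is a dict: "t": time; "qpos": joint angles; "qvel": joint speeds; "joint_torque": joint torques, N m; "ee_pos": TCP position; "orientation": TCP orientation; "ft_force": force on the tool from outside, world axes, zero at the start; "moment": the same for the moment, N m; "width": finger opening in mm; "grasp_force": force on a finger pad.
Only numpy, scipy, OpenCV 4.12 (cv2) and the standard library are available. Lean on these libraries where they do the work, as an engineer would, in place of code of your own. Each camera call takes 0.05 s, during which the arm holds its last target. There are 200 camera calls.

TASK

Start up the nib grinder, using only the closed fingertips: push the clear eye shield over the grinding wheel down onto its stop, then switch the dust extractor fully on with the rocker on its top, and then press the grinder's start button (the small flat one) fully in and let it come out again. Keep to that order, do not press the big mushroom-headed stop button, and do not pick up or shift the bottle, the dish or the pen case lying around.

Things in the scene. Friction and masses are not known exactly. Their poses are not given: they have to be found in the camera images.
- grinder: Bench grinder, fixed: 320 mm wide, 162 mm high; grey base, black motor (shaft along y, 105 mm up), abrasive wheel (75 mm) in a dark guard on its left (+y), white buff (92 mm) on its right. Origin: on the table under mid-shaft; x points away from the robot, y left. The 45 mm high front deck reaches x = -150 mm; on it a switch plate: start button right (-y), stop button left, 54 mm apart.
- shield (a joint): Angle (rad) of the clear eye shield: 0 = fully raised, its front edge 0.25 rad above horizontal; grows as it is pushed down; 1.0 = down on its stop, sloping 0.75 rad below horizontal in front of the wheel. It starts anywhere from 0 to 0.3. A stiff hinge (0.1 N m, about 2 N at the middle) keeps it where it is left.
- shield_hinge (a point): Middle of the shield's hinge pin, on top of the wheel guard: 20 mm in front of (-x), 114.5 mm left of (+y) and 158 mm above the grinder's origin. The hinge line runs along the grinder's y.
- shield_edge (a point): Middle of the shield's free edge, 90 mm from the hinge, at mid thickness. The shield is a flat clear sheet with a thin dark frame, 90 mm long from hinge to free edge, 62 mm wide along the hinge, 4 mm thick (frame 6 mm). From the hinge it points to the grinder's front (-x).
- extractor: Dust extractor, fixed; white, 220 (x) x 200 (y) mm, top 150 mm above the table, dark intake hood on its right side (to y = -127 mm), carrying handle at the back of its top (176 mm high). Origin: on the table under its middle; x points away from the robot, y left. On top: a black rocker switch left of the middle and a fixed round dial (32 mm, 14 mm high) 50 mm right of the middle, not to be used.
- rocker (a joint): Angle (rad) of the extractor's rocker switch: 0 = off, 0.35 = fully on. It is stiff (0.04 N m: about 3 N near the outer end, 5 N at the middle of the half) and stays where it is left. Hinge along the extractor's y, at x -40, y +35, z 155 mm from the extractor's origin.
- rocker_on (a point): Middle of the face of the rocker's 'on' half, the half farther from the robot. The rocker is 34 mm long along the extractor's x, 24 mm wide, its halves meeting in a shallow V at the hinge line; the bezel is 2 mm lower. Off: this half stands up 0.35 rad, outer end 6 mm above the hinge line, the near half level. On: this half is level, 155 mm above the table.
- start (a joint): Travel (m) of the grinder's start button: 0 = out, 0.005 = fully in. Straight down; springs back by itself; fully in takes 4 N.
- start_top (a point): Centre of the flat top of the start button: round black cap, 24 mm in diameter, at the right (-y) of the switch plate, its top 11 mm above the plate and 60 mm above the table when out, 55 mm when in.
- stop (a joint): Travel (m) of the stop button: 0 = out, 0.005 = fully in; springs back. Not to be pressed.
- stop_top (a point): Top centre of the stop button: black mushroom head 38 mm in diameter, 71 mm above the table, at the left (+y) of the switch plate.
- dropper: Loose amber dropper bottle, 36 mm in diameter, 108 mm high. Origin: centre of its underside. Leave it.
- dish: Loose small white ceramic dish, 84 mm in diameter, 30 mm high. Origin: centre of its underside. Leave it.
- pencase: Loose closed pen case, dark, 165 x 50 x 28 mm, its length along its x. Origin: centre of its underside. Leave it.
Not all that is in view belongs to the job. Several things look just like the dropper: the one meant starts farthest to the robot's right.

How it is judged:
By the outcome, as a careful person would: the job done as asked, in the order asked, and still so for the second after the job is handed in, with the robot touching nothing.
It also fails if it takes over 54 s, if anything falls off the work surface, if the arm or the gripper's body presses on something with over 40 N, if the wrist force passes 120 N, or if a joint passes its speed limit or range.

## Working session

There is one attempt and no reset: what is moved stays moved. The work goes in short steps, Python scripts to look and compute and a shell command to move; the robot and the scene stay as the last step left them, time stands still between calls to the robot, and variables do not carry over. Pictures are saved under pics/ and viewed, at most 10 in all, crops included, and the job is handed in when it is done.

```bash
mkdir -p pics
cat > h.py <<'E'
import numpy as np, cv2
from workcell import status, optics, ctrl
def cam(n):
    d=optics.get_image(n); R=cv2.Rodrigues(np.array(d["rvec"],float))[0]; t=np.array(d["tvec"],float).ravel()
    return d,R,t
def ray(c,u,v):
    d,R,t=c; r=R.T@np.array([(u-d["cx"])/d["fx"],(v-d["cy"])/d["fy"],1]); return -R.T@t,r
def onz(c,u,v,z):
    o,r=ray(c,u,v); return o+r*(z-o[2])/r[2]
def proj(c,p):
    d,R,t=c; q=R@np.array(p,float)+t; return np.array([d["fx"]*q[0]/q[2]+d["cx"],d["fy"]*q[1]/q[2]+d["cy"]])
def tri(c1,p1,c2,p2):
    o1,r1=ray(c1,*p1);o2,r2=ray(c2,*p2)
    s=np.linalg.lstsq(np.c_[r1,-r2],o2-o1,rcond=None)[0]; a=o1+s[0]*r1;b=o2+s[1]*r2
    return (a+b)/2,np.linalg.norm(a-b)
E
python3 - <<'E'
from h import *
for n in("top","side"):
    c=cam(n); cv2.imwrite(f"pics/{n}1.png",c[0]["frame"][:,:,::-1]); print(n,-c[1].T@c[2],c[1][2],c[0]["fx"])
s=status.get_obs(); print(s["orientation"],s["t"],s["width"])
E
```

```text
top [ 383.29383573  -15.58466908 1256.45984471] [ 0.09477566  0.02861539 -0.9950873 ] 386.41312930667175
side [-188.93578294  744.87447097  835.64741887] [ 0.5401452  -0.60521181 -0.58477502] 422.58821063092455
[-3.07771548e+00 -6.23593341e-01  3.99257332e-04] 0.1 87.89158501406132
```

View pics/top1.png

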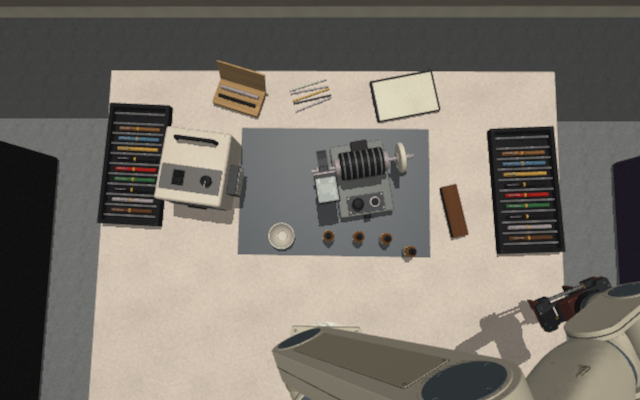

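View pics/side1.png

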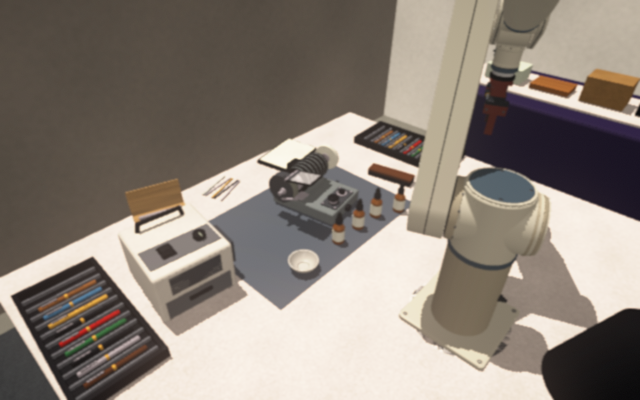

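The top view shows the grinder around (365,180), with the shield near (327,188), the stop at (358,204) and the start at (375,201). The extractor is around (195,170), with its rocker at (178,177). Bottles stand at (328,237), (358,237), (386,240) and (409,251). The dropper is the one at (409,251), because it is farthest right. None of the bottles is to be touched.

Run:
```python
from h import *
t=cv2.imread("pics/top1.png");s=cv2.imread("pics/side1.png")
f=lambda im,x,y,w,h:cv2.resize(im[y:y+h,x:x+w],(400,300),interpolation=cv2.INTER_CUBIC)
a=np.vstack([np.hstack([f(t,305,130,120,90),f(s,255,140,120,90)]),np.hstack([f(t,145,120,120,90),f(s,110,175,140,105)])])
cv2.imwrite("pics/c1.png",a)
```

```text
(no output)
```

View pics/c1.png

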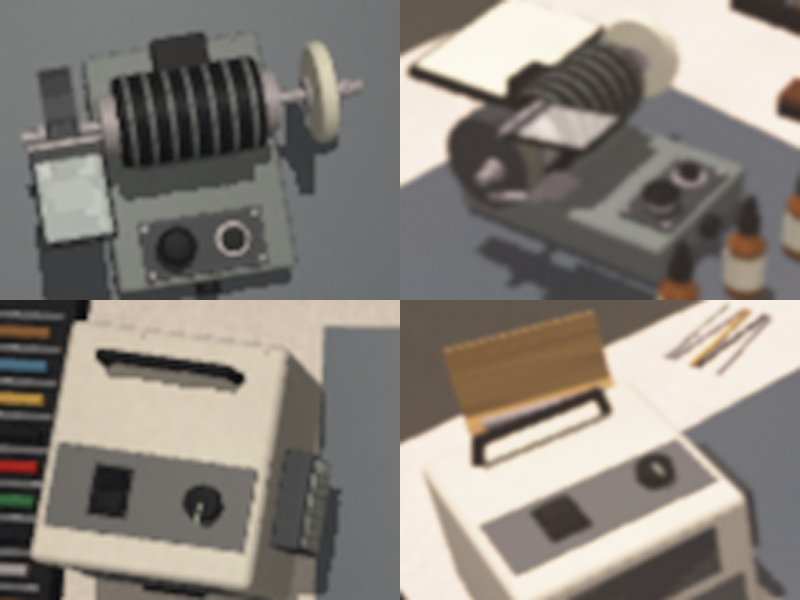

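The crop shows:
- **Buttons:** start with a white ring at top (374.9,201.4), and stop at (358.1,204.1).
- **Shield:** the free edge runs from about top (318.8,203) to (339,200.5).
- **Extractor:** the rocker is at (178,177) and the dial at (206,181.5).

Run:
```python
from h import *
np.set_printoptions(precision=1,suppress=True)
T=cam("top");S=cam("side")
P=lambda a,z:onz(T,*a,z)
def both(n,a,b,z):
    print(n,"tri",*tri(T,a,S,b),"top@z",P(a,z),"side@z",onz(S,*b,z)); 
both("start",(374.9,201.4),(342,191.6),60)
both("stop",(358.1,204.1),(333,197.9),71)
both("rock",(178,177),(166.7,251.3),157)
both("dial",(205.9,181.5),(199.3,234.5),164)
k=10/3
tc=lambda x,y:(305+x/k,130+y/k)
sc=lambda x,y:(255+(x-400)/k,140+y/k)
both("edgeL",tc(46,243),sc(605,152),150)
both("edgeR",tc(113,235),sc(622,118),150)
both("hinL",tc(36,163),sc(515,140),158)
both("hinR",tc(102,153),sc(555,105),158)
# bezel plate extents on top of extractor: corners
e=lambda x,y:(145+x*.3,120+(y-300)*.3)
for q in((60,442),(257,468),(247,552),(46,523)):print(P(e(*q),151))
for n,xy in dict(b1=(328,237),b2=(358,237),b3=(386,240),b4=(409,251)).items():print(n,P(xy,100))
print("dish",P((281,236),25))
o=status.get_obs();print(cv2.Rodrigues(np.array(o["orientation"]))[0],o["ee_pos"])
```

```text
start tri [ 501.5 -149.3   52.7] 1.039428679907927 top@z [ 501.2 -148.2   60. ] side@z [ 494.6 -141.2   60. ]
stop tri [492.8 -95.9  59.4] 1.4596322474694556 top@z [491.2 -95.5  71. ] side@z [483.2 -82.9  71. ]
rock tri [556.7 435.6 149.2] 1.3368429039337253 top@z [555.9 433.  157. ] side@z [547.6 438.8 157. ]
dial tri [544.1 351.4 155.7] 0.7861559437607607 top@z [542.6 348.3 164. ] side@z [535.6 356.3 164. ]
edgeL tri [476.8  16.1 169.8] 18.797072592475065 top@z [486.   22.6 150. ] side@z [488.1 -10.5 150. ]
edgeR tri [491.2 -34.9 172.5] 0.557968417042336 top@z [493.7 -35.1 150. ] side@z [514.  -61.4 150. ]
hinL tri [555.5  32.4 151.9] 0.275739046646636 top@z [554.5  32.  158. ] side@z [549.   38.8 158. ]
hinR tri [563.3 -25.  158.8] 0.910956680557657 top@z [563.8 -24.7 158. ] side@z [563.7 -26.1 158. ]
[599.1 482.2 151. ]
[577.7 306.4 151. ]
[503.6 312.2 151. ]
[527.1 490.7 151. ]
b1 [389.   -4.7 100. ]
b2 [390.3 -93.9 100. ]
b3 [ 382.6 -176.8  100. ]
b4 [ 351.3 -244.4  100. ]
dish [390.3 145.8  25. ]
[[ 0.9  0.4 -0. ]
 [ 0.4 -0.9  0. ]
 [-0.  -0.  -1. ]] [ 243.2 -575.4  241.2]
```

```bash
cat >> h.py <<'E'
from scipy.spatial.transform import Rotation as Ro
def go(p,yaw,cmd=None):
    o=status.get_obs(); R0=Ro.from_rotvec(o["orientation"])
    Rt=Ro.from_matrix([[np.cos(yaw),np.sin(yaw),0],[np.sin(yaw),-np.cos(yaw),0],[0,0,-1]])
    print("row",np.round(R0.inv().apply(np.array(p)-o["ee_pos"]),1),np.round((R0.inv()*Rt).as_rotvec(),3),"t",o["t"],"ee",np.round(o["ee_pos"],1),"f",np.round(o["ft_force"],1),"w",o["width"])
E
python3 -c "
from h import *
go((502.7,-6.3,237),.17)"
```

```text
row [ 460.6 -423.2    4.6] [-0.001  0.     0.23 ] t 0.2 ee [ 243.2 -575.4  241.2] f [0.7 0.2 0.2] w 87.87110457570208
```

```bash
python3 -m inch '[[[461,-423,4,0,0,0.23,0],[461,-423,4,0,0,0.23,0],[461,-423,4,0,0,0.23,0],[461,-423,4,0,0,0.23,0],[461,-423,4,0,0,0.23,0],[461,-423,4,0,0,0.23,0],[461,-423,4,0,0,0.23,0],[461,-423,4,0,0,0.23,0],[461,-423,4,0,0,0.23,0],[461,-423,4,0,0,0.23,0],[461,-423,4,0,0,0.23,0],[461,-423,4,0,0,0.23,0],[461,-423,4,0,0,0.23,0],[461,-423,4,0,0,0.23,0],[461,-423,4,0,0,0.23,0],[461,-423,4,0,0,0.23,0],[461,-423,4,0,0,0.23,0],[461,-423,4,0,0,0.23,0]]]'
python3 - <<'E'
from h import *
go((502.7,-6.3,237),.17)
ims=[]
for n in("top","side"):
    f=cam(n)[0]["frame"][:,:,::-1]
    ims.append(cv2.resize(f[110:260,140:440] if n=="top" else f[90:240,200:500],(800,400)[0:2] if 0 else (600,300),interpolation=cv2.INTER_CUBIC))
cv2.imwrite("pics/c2.png",np.vstack(ims))
E
```

```text
t: 2.0
ee_pos: [503.0, -7.7, 237.7]
orientation: [3.13, 0.264, -0.0]
ft_force: [0.3, 0.3, 0.6]
width: 0.5
grasp_force: 0.0
row [-0.  -1.4  0.7] [ 0.     0.    -0.002] t 2.0 ee [503.   -7.7 237.7] f [0.3 0.3 0.6] w 0.475955726112098
```

View pics/c2.png

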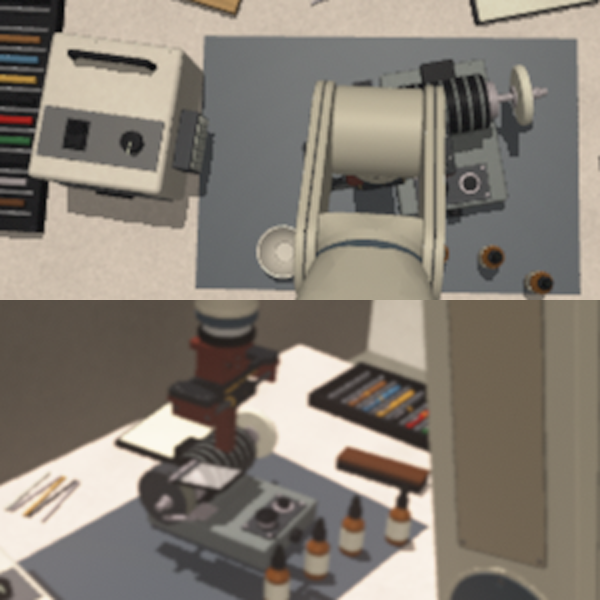

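The fingertips hang above the shield: side crop (228,447), with the shield at (210,475). I'll push down now.

```bash
python3 -m inch '[[[0,-1,20,0,0,0,0],[0,-1,35,0,0,0,0],[0,-1,42,0,0,0,0],[0,-1,48,0,0,0,0],[0,-1,54,0,0,0,0],[0,-1,60,0,0,0,0],[0,-1,66,0,0,0,0],[0,-1,72,0,0,0,0],[0,-1,76,0,0,0,0],[0,-1,80,0,0,0,0]]]'
python3 -m inch '[[[0,0,3,0,0,0,0],[0,0,6,0,0,0,0],[0,0,9,0,0,0,0],[0,0,11,0,0,0,0],[0,0,13,0,0,0,0],[0,0,13,0,0,0,0]]]'
```

```text
t: 3.1
ee_pos: [503.3, -5.6, 157.5]
orientation: [-3.13, -0.266, -0.001]
ft_force: [0.1, -0.5, 2.5]
width: 0.3
grasp_force: 0.7
t: 3.7
ee_pos: [502.9, -5.6, 144.4]
orientation: [-3.13, -0.266, 0.001]
ft_force: [-0.9, -1.1, 0.0]
width: 0.4
grasp_force: 0.2
```

```bash
python3 -m inch '[[[0,0,2,0,0,0,0],[0,0,4,0,0,0,0],[0,0,5,0,0,0,0],[0,0,5,0,0,0,0]]]'
python3 -m inch '[[[0,0,1,0,0,0,0],[0,0,2,0,0,0,0],[0,0,2,0,0,0,0]]]'
```

```text
t: 4.1
ee_pos: [503.0, -5.6, 139.5]
orientation: [-3.13, -0.266, 0.001]
ft_force: [0.2, 0.6, -0.1]
width: 0.4
grasp_force: 0.3
t: 4.4
ee_pos: [503.1, -5.6, 137.6]
orientation: [3.13, 0.266, -0.0]
ft_force: [-0.3, -0.4, 0.3]
width: 0.7
grasp_force: 0.4
```

```bash
python3 -m inch '[[[0,0,1,0,0,0,0],[0,0,2,0,0,0,0],[0,0,2,0,0,0,0]]]'
```

```text
t: 4.7
ee_pos: [503.0, -5.6, 135.6]
orientation: [-3.13, -0.266, 0.0]
ft_force: [-0.3, 0.4, 0.5]
width: 0.6
grasp_force: 0.4
```

Run:
```python
from h import *
f=cam("side")[0]["frame"][:,:,::-1]
cv2.imwrite("pics/c3.png",cv2.resize(f[130:230,240:373],(800,600),interpolation=cv2.INTER_CUBIC))
```

```text
(no output)
```

View pics/c3.png

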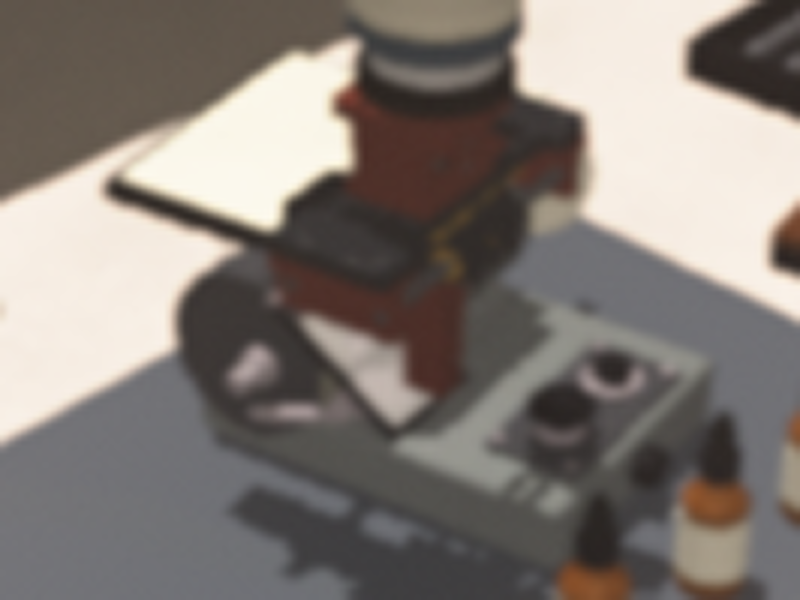

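The shield now slopes about 45° down. Its edge is near (395,435) and the fingertips rest on it at (430,390). I'll press on until the stop pushes back.

```bash
python3 -m inch '[[[0,0,1,0,0,0,0],[0,0,2,0,0,0,0],[0,0,2,0,0,0,0]]]'
```

```text
t: 5.05
ee_pos: [503.0, -5.6, 133.5]
orientation: [-3.13, -0.266, 0.0]
ft_force: [0.6, -0.6, 0.8]
width: 0.1
grasp_force: 0.3
```

```bash
python3 -m inch '[[[0,0,1,0,0,0,0],[0,0,2,0,0,0,0],[0,0,2,0,0,0,0]]]'
```

```text
t: 5.35
ee_pos: [503.0, -5.6, 131.5]
orientation: [-3.13, -0.266, 0.001]
ft_force: [-0.8, -0.9, 0.1]
width: 0.5
grasp_force: 0.3
```

```bash
python3 -m inch '[[[0,0,1,0,0,0,0],[0,0,2,0,0,0,0],[0,0,2,0,0,0,0]]]'
```

```text
t: 5.65
ee_pos: [503.0, -5.6, 129.5]
orientation: [-3.13, -0.266, 0.0]
ft_force: [0.1, -0.5, 1.1]
width: 0.6
grasp_force: 0.3
```

```bash
python3 -m inch '[[[0,0,1,0,0,0,0],[0,0,2,0,0,0,0],[0,0,3,0,0,0,0]]]'; python3 -c "
from h import *
o=status.get_obs();print(o['ft_force'],o['moment'])
"
```

```text
t: 5.95
ee_pos: [503.1, -5.6, 126.6]
orientation: [-3.13, -0.266, 0.0]
ft_force: [0.4, -0.1, 0.9]
width: 0.1
grasp_force: 0.5
[ 0.40449596 -0.08955817  0.87205061] [-0.00414825  0.03405105  0.05246448]
```

```bash
python3 -m inch '[[[0,0,1,0,0,0,0],[0,0,2,0,0,0,0],[0,0,3,0,0,0,0]]]'
```

```text
t: 6.25
ee_pos: [503.3, -5.6, 123.8]
orientation: [3.13, 0.266, 0.001]
ft_force: [-2.3, -0.4, 10.2]
width: 0.6
grasp_force: 4.2
```

Run:
```python
from h import *
np.set_printoptions(precision=1,suppress=True)
c=cam("side");f=c[0]["frame"][:,:,::-1]
im=cv2.resize(f[140:230,260:380],(800,600),interpolation=cv2.INTER_CUBIC)
h=np.array([559.2,3.6,158]);ex=np.array([.985,.17,0]);ey=np.array([-.17,.985,0])
for a in(.55,.65,.75):
    for s in(-31,31):
        e=h-ex*90*np.cos(a)+ey*s-np.array([0,0,90*np.sin(a)]);u=(proj(c,e)-[260,140])*6.667;print(a,s,u)
print("tip",(proj(c,np.array(status.get_obs()["ee_pos"])-[0,0,19])-[260,140])*6.667)
cv2.imwrite("pics/c4.png",im)
```

```text
0.55 -31 [418.2 348.9]
0.55 31 [342.5 416.7]
0.65 -31 [408.3 358.8]
0.65 31 [332.6 426.6]
0.75 -31 [397.1 367. ]
0.75 31 [321.4 434.8]
tip [342.3 379. ]
```

View pics/c4.png

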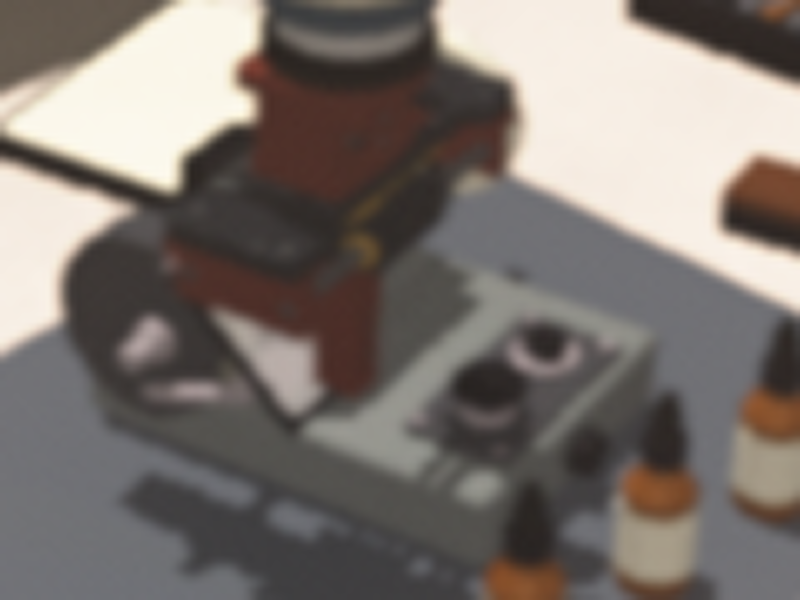

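```bash
python3 -m inch '[[[0,0,1,0,0,0,0],[0,0,1,0,0,0,0],[0,0,1,0,0,0,0]]]'; python3 -m inch '[[[0,0,-20,0,0,0,0],[0,0,-60,0,0,0,0],[0,0,-105,0,0,0,0],[0,0,-115,0,0,0,0],[0,0,-115,0,0,0,0]]]'; python3 -c "
from h import *
go((569,431.3,238),-.135)"
```

```text
t: 6.6
ee_pos: [503.5, -5.6, 123.6]
orientation: [3.13, 0.266, 0.001]
ft_force: [-2.6, -0.4, 12.5]
width: 0.7
grasp_force: 5.8
t: 7.1
ee_pos: [504.2, -5.7, 239.3]
orientation: [3.13, 0.266, 0.006]
ft_force: [1.1, -0.8, -1.0]
width: 0.4
grasp_force: 0.0
row [ 137.7 -419.7    1.5] [ 0.    -0.004  0.305] t 7.1 ee [504.2  -5.7 239.3] f [ 1.1 -0.8 -1. ] w 0.37616050557525654
```

```bash
python3 -m inch '[[[138,-420,1,0,0,0.305,0],[138,-420,1,0,0,0.305,0],[138,-420,1,0,0,0.305,0],[138,-420,1,0,0,0.305,0],[138,-420,1,0,0,0.305,0],[138,-420,1,0,0,0.305,0],[138,-420,1,0,0,0.305,0],[138,-420,1,0,0,0.305,0],[138,-420,1,0,0,0.305,0],[138,-420,1,0,0,0.305,0],[138,-420,1,0,0,0.305,0],[138,-420,1,0,0,0.305,0],[138,-420,34,0,0,0.305,0],[138,-420,34,0,0,0.305,0]]]'
python3 - <<'E'
from h import *
np.set_printoptions(precision=1,suppress=True)
go((569,431.3,195),-.135)
S=cam("side");T=cam("top")
a=S[0]["frame"][:,:,::-1][200:290,100:220];b=T[0]["frame"][:,:,::-1][130:220,240:0:-1][:,::-1] if 0 else T[0]["frame"][:,:,::-1][130:220,310:430]
z=lambda i:cv2.resize(i,(400,300),interpolation=cv2.INTER_CUBIC)
sh=S[0]["frame"][:,:,::-1][140:230,255:375]
cv2.imwrite("pics/c5.png",np.vstack([cv2.resize(a,(800,300*2-300) if 0 else (600,450)[0:2],interpolation=cv2.INTER_CUBIC)[:, :],np.hstack([cv2.resize(sh,(300,150)),cv2.resize(b,(300,150))])]))
k=lambda p:(proj(S,p)-[100,200])*5
print("tip",k(np.array(status.get_obs()["ee_pos"])-[0,0,19]),"rocker hinge",k((555.9,433,155)),"end",k((572.7,430.7,161)))
E
```

```text
t: 8.5
ee_pos: [566.1, 428.3, 199.4]
orientation: [3.129, -0.215, -0.009]
ft_force: [-0.4, -0.3, -1.5]
width: 0.2
grasp_force: 0.0
row [ 2.5 -3.4  4.4] [ 0.  0. -0.] t 8.5 ee [566.1 428.3 199.4] f [-0.4 -0.3 -1.5] w 0.21036737005950076
tip [315.4 183.1] rocker hinge [335.6 245.1] end [318.1 216.5]
```

View pics/c5.png

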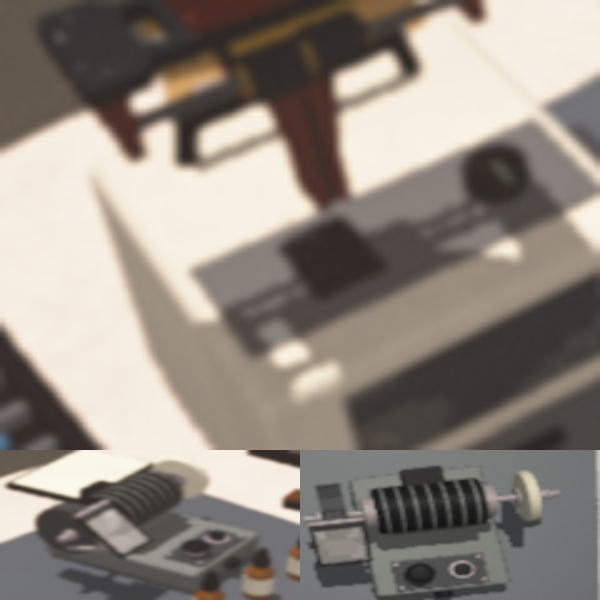

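The shield is down. The fingertips (330,203) hover just behind the rocker's far end; the rocker is at (333,258). I'll settle the arm, then press.

```bash
python3 -c "
from h import *
go((570.5,433,174),-.135)"
```

```text
row [ 2.2 -3.4 29.2] [ 0.002  0.002 -0.002] t 8.6 ee [567.9 430.  203.2] f [-0.5  0.9  1.1] w 0.39188308203599603
```

```bash
python3 -m inch '[[[1,-2,0,0,0,0,0],[1,-2,10,0,0,0,0],[1,-2,16,0,0,0,0],[1,-2,19,0,0,0,0],[1,-2,22,0,0,0,0],[1,-2,24,0,0,0,0],[1,-2,26,0,0,0,0],[1,-2,28,0,0,0,0],[1,-2,28,0,0,0,0]]]'
```

```text
t: 9.5
ee_pos: [569.9, 433.6, 175.8]
orientation: [-3.134, 0.212, -0.001]
ft_force: [0.8, -1.5, 1.1]
width: 0.3
grasp_force: 0.8
```

```bash
python3 -m inch '[[[0,0,1,0,0,0,0],[0,0,2,0,0,0,0],[0,0,2,0,0,0,0]]]'
```

```text
t: 9.8
ee_pos: [569.9, 433.6, 174.3]
orientation: [-3.134, 0.212, -0.002]
ft_force: [2.4, -1.7, 3.8]
width: 0.7
grasp_force: 2.6
```

```bash
python3 -m inch '[[[0,0,1,0,0,0,0],[0,0,2,0,0,0,0],[0,0,2,0,0,0,0]]]'
```

```text
t: 10.1
ee_pos: [570.0, 433.6, 174.2]
orientation: [-3.134, 0.212, -0.002]
ft_force: [-1.4, -4.8, 15.4]
width: 0.1
grasp_force: 7.7
```

```bash
python3 -m inch '[[[0,0,1,0,0,0,0],[0,0,1.5,0,0,0,0],[0,0,1.5,0,0,0,0]]]'
```

```text
t: 10.4
ee_pos: [570.0, 433.7, 174.0]
orientation: [-3.133, 0.212, -0.003]
ft_force: [-4.4, -6.4, 22.7]
width: 0.8
grasp_force: 11.6
```

The rocker is at its stop: 22 N with the tips at z = 155. I'll lift off and go above the start button.

```bash
python3 -m inch '[[[0,0,-20,0,0,0,0],[0,0,-50,0,0,0,0],[0,0,-68,0,0,0,0],[0,0,-68,0,0,0,0],[0,0,-68,0,0,0,0]]]'; python3 -c "
from h import *
go((501.2,-148,238),.18)"
```

```text
t: 10.9
ee_pos: [568.9, 433.5, 237.4]
orientation: [3.134, -0.212, -0.001]
ft_force: [-0.1, 0.1, -1.6]
width: 0.4
grasp_force: 0.0
row [ 1.120e+01  5.853e+02 -4.000e-01] [ 0.     0.001 -0.315] t 10.9 ee [568.9 433.5 237.4] f [-0.1  0.1 -1.6] w 0.42255108706756506
```

```bash
python3 -m inch '[[[11,585,0,0,0,-0.315,0],[11,585,0,0,0,-0.315,0],[11,585,0,0,0,-0.315,0],[11,585,0,0,0,-0.315,0],[11,585,0,0,0,-0.315,0],[11,585,0,0,0,-0.315,0],[11,585,0,0,0,-0.315,0],[11,585,0,0,0,-0.315,0],[11,585,0,0,0,-0.315,0],[11,585,0,0,0,-0.315,0],[11,585,0,0,0,-0.315,0],[11,585,0,0,0,-0.315,0],[11,585,0,0,0,-0.315,0],[11,585,0,0,0,-0.315,0],[11,585,0,0,0,-0.315,0],[11,585,50,0,0,-0.315,0],[11,585,100,0,0,-0.315,0],[11,585,130,0,0,-0.315,0],[11,585,130,0,0,-0.315,0],[11,585,130,0,0,-0.315,0]]]'
python3 - <<'E'
from h import *
np.set_printoptions(precision=1,suppress=True)
S=cam("side");go((501.2,-148,79),.18)
f=S[0]["frame"][:,:,::-1]
z=lambda i,w,h:cv2.resize(i,(w,h),interpolation=cv2.INTER_CUBIC)
cv2.imwrite("pics/c6.png",np.hstack([z(f[140:220,300:380],500,500),z(f[210:290,120:200],300,300).repeat(1,0) if 0 else np.vstack([z(f[210:290,120:200],300,300),np.zeros((200,300,3),np.uint8)])]))
k=lambda p:(proj(S,p)-[300,140])*6.25
print("tip",k(np.array(status.get_obs()["ee_pos"])-[0,0,19]),"start",k((501.2,-148.2,60)),"stop",k((491.2,-95.5,71)))
E
```

```text
t: 12.9
ee_pos: [501.7, -146.5, 108.3]
orientation: [-3.128, -0.285, 0.002]
ft_force: [0.7, -0.3, -0.6]
width: 0.6
grasp_force: 0.0
row [-1.5  0.7 30.3] [ 0. -0.  0.] t 12.95 ee [ 502.5 -147.   109.3] f [ 0.4 -0.6  0.3] w 0.6830058324342704
tip [260.9 263. ] start [261.3 311.9] stop [210.5 344.8]
```

View pics/c6.png

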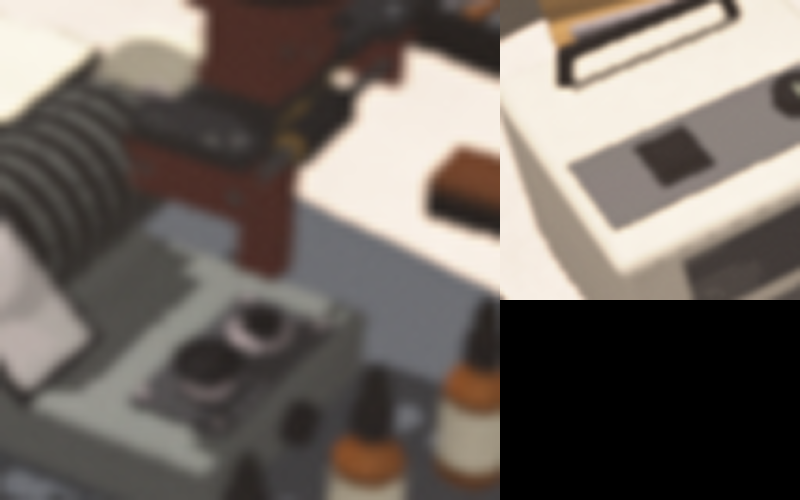

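The fingertips (265,268) sit right above the start button (262,320), clear of the stop (205,365). Pressing.

```bash
python3 -m inch '[[[-1,1,12,0,0,0,0],[-1,1,22,0,0,0,0],[-1,1,27,0,0,0,0],[-1,1,30,0,0,0,0],[-1,1,32,0,0,0,0],[-1,1,34,0,0,0,0],[-1,1,35,0,0,0,0],[-1,1,35,0,0,0,0]]]'
```

```text
t: 13.75
ee_pos: [500.5, -148.8, 74.2]
orientation: [-3.129, -0.282, 0.001]
ft_force: [-5.6, 2.5, 14.1]
width: 0.6
grasp_force: 6.9
```

```bash
python3 -m inch '[[[0,0,1,0,0,0,0],[0,0,1.5,0,0,0,0],[0,0,1.5,0,0,0,0]]]'
```

```text
t: 14.05
ee_pos: [500.6, -148.8, 73.9]
orientation: [3.129, 0.282, -0.0]
ft_force: [-9.0, 1.7, 29.5]
width: 0.6
grasp_force: 14.4
```

The button is bottomed out, with the tips at about z = 55 and 29 N. I'll lift off and check the end state.

```bash
python3 -m inch '[[[0,0,-10,0,0,0,0],[0,0,-40,0,0,0,0],[0,0,-90,0,0,0,0],[0,0,-140,0,0,0,0],[0,0,-165,0,0,0,0],[0,0,-165,0,0,0,0],[0,0,-165,0,0,0,0]]]'
python3 -m inch '[[[0,200,0,0,0,0,0],[0,200,0,0,0,0,0],[0,200,0,0,0,0,0],[0,200,0,0,0,0,0],[0,200,0,0,0,0,0],[0,200,0,0,0,0,0],[0,200,0,0,0,0,0]]]'
python3 - <<'E'
from h import *
S=cam("side");T=cam("top")
f=S[0]["frame"][:,:,::-1]
z=lambda i,w,h:cv2.resize(i,(w,h),interpolation=cv2.INTER_CUBIC)
t=T[0]["frame"][:,:,::-1]
cv2.imwrite("pics/c7.png",np.vstack([np.hstack([z(f[140:230,255:375],400,300),z(f[200:290,100:220],400,300)]),np.hstack([z(t[130:265,265:445],400,300),z(t[120:210,145:265],400,300)])]))
E
```

```text
t: 14.75
ee_pos: [500.6, -148.8, 236.7]
orientation: [3.129, 0.282, 0.001]
ft_force: [-0.4, 0.3, 0.2]
width: 0.5
grasp_force: 0.0
t: 15.45
ee_pos: [535.5, -344.2, 234.7]
orientation: [-3.126, -0.282, 0.004]
ft_force: [0.2, -0.1, 0.4]
width: 0.6
grasp_force: 0.0
```

View pics/c7.png

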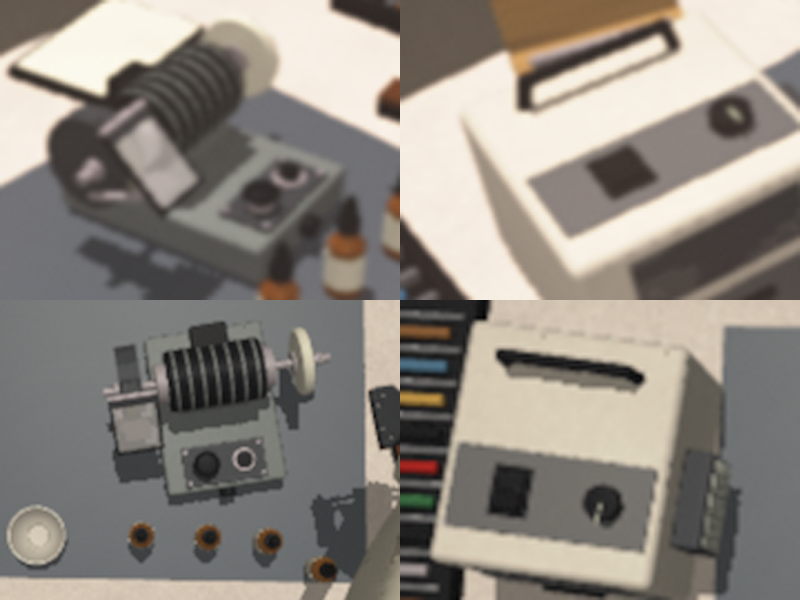

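The picture shows the shield down (side crop 150,160) and the start button out again (290,172). The bottles and dish have not moved, and the arm is clear of everything.

```bash
python3 -c "
from workcell import ctrl
print(ctrl.close_job())"
```

```text
the job is handed in; nothing more can be done
None
```

The job is handed in: I pushed the shield down to its stop, pressed the extractor rocker until it bottomed out, then pressed the start button fully in and let it spring out, in that order and in about 15.5 s; I kept clear of the stop button and touched none of the loose items.

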